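Seat the tube rack in the reader dock by feel

ROBOT

A 7-joint arm with a two-finger parallel gripper is mounted at the origin on a cart in front of the work surface, level with it; the furniture and walls round the work are solid. World frame = base frame: x ahead of the robot, y to its left, z up, the work surface at z = 0. Lengths are in mm, angles in rad, forces in N, time in s.
With the tool pointing down it reaches from about 400 to 875 mm from the base axis. Payload 4.4 kg.
Tool frame: the origin (TCP) lies between the finger pads; the fingertips stand ctrl.finger_overhang ahead of it and the grasp point (between the pads) lies 11 mm behind it (ctrl.finger_overhang is the distance from the TCP to the fingertips, in mm); z points along the fingers, y is the direction in which the jaws open and shut (so a half turn about z gives the same grasp; the last joint's range is limited). The gripper opens to 85 mm and grips with 20 to 120 N. Pads are 22 mm wide; open, the fingers measure 114 mm over their backs; the gripper's body (76 mm by 85 mm) begins 54 mm behind the grasp point. The pads swing forward as they close: fully open they stand 13 mm farther back than shut.
Start: joints at [-1.373, 0.628, 0.038, 1.517, -0.027, 0.996, -0.02], TCP at [169.463, 627.535, 214.513] pointing down, gripper open.
Joint ranges: [-3.06, 3.06], [-0.37, 2.12], [-1.25, 1.32], [0.18, 2.47], [-1.1, 4.24], [0.23, 1.98], [-2.94, 2.94]. Speed limits (rad/s): [2.57, 2.57, 3.14, 3.14, 3.14, 3.14, 3.14].

INTERFACE

Orientations are given as [roll, pitch, yaw] about the fixed x, y, z axes, in that order (R = Rz(yaw) Ry(pitch) Rx(roll)).
In Python, from cell import ctrl gives the robot as it stands. The module is installed in compiled form; this text tells all that it offers.
- The arm moves only by the tool step_arm, never from a script. Its argument "deltas" is a list that holds one entry, the list of rows, each a list of 7 numbers: the opening, from 0 (shut) to 1 (fully open), then the shift along the world's x, y, z in mm, then the turn, a rotation vector about the world's x, y, z in rad. In form: [[[grip, tx, ty, tz, rx, ry, rz], ...]]. A call has 1 to 10 rows; each row shifts and turns the commanded pose from where the row before left it; what a row does not reach is not made up. A row lasts 1/12 s, in which the tool goes at most 41.7 mm and 7.16 degrees, less where a joint would pass 70% of its speed; a pose out of reach is approached as far as the arm can. A call is refused whole if a number of a shift passes 41.7 or a number of a turn 0.125, either way. A call with a gripper value outside its range is refused whole. The fingers move at their own pace and stop on an object; the grip force is fixed at half the most. Time passes only in rows, so rows that do not move let the fingers close. It gives the time, the measured TCP pose, the force and the opening at its end, in the units of the state.
- ctrl.read_state(): the state, without advancing time (a new reading comes with each control period).
- ctrl.get_image(name): name is "side" or "top"; returns (picture, depth): 400x640x3 uint8, red, green, blue; 400x640 float32, mm along the optical axis (not along the pixel's ray), 0 where there is no reading.
- ctrl.camera_info(name): a dict with "intrinsics" (3x3 intrinsics, pixels), "distortion" ([k1, k2, p1, p2, k3] as OpenCV has them; the pictures are not rectified), "rvec" (rotation vector, rad) and "tvec" (3), from world to camera coordinates, as OpenCV has them. Camera axes: x right, y down, z forward; pixel columns grow to the right and rows downward; lengths in mm; the calibration is good to about 2 mm. A picture is of the moment at which its call begins. camera_info takes no time and is no camera call.
- ctrl.finish_job(): hands the job in, once; it reports no verdict.
The state is a dict: "clock": time; "qpos": joint angles; "qd": joint speeds; "tau": joint torques, N m; "eef_pos": TCP position; "tool_rot": TCP orientation; "force": force on the tool from outside, world axes, zero at the start; "torque": the same for the moment, N m; "width": finger opening in mm.
Only numpy, scipy, OpenCV 4.12 (cv2) and the standard library are available. Lean on these libraries where they do the work, as an engineer would, in place of code of your own. Each camera call takes 0.05 s, during which the arm holds its last target.

TASK

Slide the tube rack lengthwise, upright and on the bench, into the mouth of the white dock until you feel it touch the hidden stop inside, and leave it there fully home. The stop's depth is changed from day to day and it is only lightly clamped, so feel for it and press gently: do not shove it off its setting. Do not knock over the dropper bottle or the vial.

Things in the scene. Friction and masses are not known exactly. Their poses are not given: they have to be found in the camera images.
- tube_rack: Solid tube rack with 15 holes in its top, 96 (x) x 56 (y) x 37 (z) mm, 0.1 to 0.21 kg, loose on the bench. Origin: centre of underside; x along its length, z up. Either end may go in first. Grasp it across the 56 mm width, centred about 20 mm from the end that stays outside, so that the fingers do not meet the dock.
- rack_dock: Fixed white dock, 150 long, 104 wide, 56 high (71 from 85 mm inward). Origin: on the bench, middle of the mouth; x points into the bay, z up. Bay: no floor (rack slides on the bench), straight, 46 high, 64 wide, flared to 80 at the mouth over 18 mm. Inside, a hidden rigid stop plate square across, face 15 to 55 mm in, different each time; it stands firm but slides back if pushed with over 15 N.
- dropper_bottle: amber glass dropper bottle with a black cap, 38 mm across, 84 mm high, standing loose among the things. Origin: centre of its underside, z up.
- vial: small clear sample vial with a black screw cap, 22 mm across, 44 mm high, standing loose near the front edge of the bench. Origin: centre of its underside, z up.

How it is judged (in metres and radians):
At the end, for the whole second after the job is handed in: The rack stands upright on the bench (tilt under 6 degrees), at rest, one end in the dock's bay, its length within 10 degrees of the bay's direction and its inner end within 6 mm of the stop plate (depth_stop_c0, its centre 3 mm behind its face; rack centre to plate centre under 57 mm) (horizontal distance between tube_rack and depth_stop_c0 below 0.057 m and x of tube_rack in the frame of rack_dock below 0.01 m and angle between the x axis of tube_rack and the x axis of rack_dock, either way round below 0.18 rad and angle between tube_rack's own z axis and vertical below 0.1 rad and height (world z) of tube_rack below 0.005 m and linear speed of tube_rack below 0.01 m/s); the robot touches nothing.
It fails at once if the stop is shoved more than 6 mm off its setting (distance of depth_stop_c0 from where it was at the start of the episode above 0.006 m).
It fails at once if the dropper bottle is knocked over (angle between dropper_bottle's own z axis and vertical above 0.6 rad).
It fails at once if the vial is knocked over (angle between vial's own z axis and vertical above 0.6 rad).
It also fails if it takes over 42 s, if anything falls off the work surface, if the arm or the gripper's body presses on something with over 40 N, if the wrist force passes 120 N, or if a joint passes its speed limit or range.

## Working session

There is one attempt and no reset: what is moved stays moved. The work goes in short steps, Python scripts to look and compute and a tool call to move; the robot and the scene stay as the last step left them, time stands still between calls to the robot, and variables do not carry over. Pictures are saved under pics/ and viewed, and the job is handed in when it is done.

Besides the shell and the picture viewer there is one more tool, called as a command line: name --argument value ..., lists and objects as JSON in quotes. step_arm: Moves the arm, as the interface text tells. Its arguments: {"type":"object","properties":{"deltas":{"type":"array"}},"required":["deltas"]}

```bash
mkdir -p pics; cat > h.py <<'E'
import numpy as np, cv2
from cell import ctrl
def P(name):
    c=ctrl.camera_info(name); return [np.array(c[k],float) for k in("intrinsics","distortion","rvec","tvec")]
def ray(name,uv):
    K,d,r,t=P(name); R=cv2.Rodrigues(r)[0]
    n=cv2.undistortPoints(np.array(uv,float).reshape(-1,1,2),K,d).reshape(-1,2)
    D=np.c_[n,np.ones(len(n))]@R; o=-R.T@t.ravel(); return o,D
def onz(name,uv,z):
    o,D=ray(name,uv); return o+D*((z-o[2])/D[:,2])[:,None]
def cloud(name,depth):
    v,u=np.mgrid[0:400,0:640]; o,D=ray(name,np.c_[u.ravel(),v.ravel()])
    X=o+D*depth.reshape(-1,1); X[depth.ravel()==0]=np.nan; return X.reshape(400,640,3)
E
python3 - <<'E'
from h import *
for n in("top","side"):
    im,d=ctrl.get_image(n); cv2.imwrite(f"pics/{n}0.png",im[:,:,::-1]); np.savez(f"{n}0.npz",im=im,d=d)
    o,_=ray(n,[[0,0]]); print(n,o)
print(ctrl.read_state(),ctrl.finger_overhang)
E
```

```text
top [ 389.10083119   65.92962632 1310.53590807]
side [399.93670035 864.55205509 723.68096147]
{'clock': 0.1, 'qpos': array([-1.37282025,  0.62926799,  0.03847559,  1.51824814, -0.02698076,
        0.99629176, -0.01999882]), 'qd': array([-0.00064195,  0.00055419, -0.00015351, -0.00205896,  0.00081071,
        0.00018962, -0.00017955]), 'tau': array([ 3.26242814e-03, -5.64526463e+01,  1.23110209e+00, -1.93971634e+01,
        1.14638591e-02,  5.37381798e-03, -3.36697752e-06]), 'eef_pos': array([169.3167348 , 626.96368716, 213.67867956]), 'tool_rot': array([-3.13989693e+00,  5.16054393e-05,  2.87780377e+00]), 'force': array([ 0.15004105, -0.39243875, -1.16717964]), 'torque': array([-0.02726008, -0.01641956, -0.00040243]), 'width': 84.97274888603211} 8.0
```

View pics/top0.png

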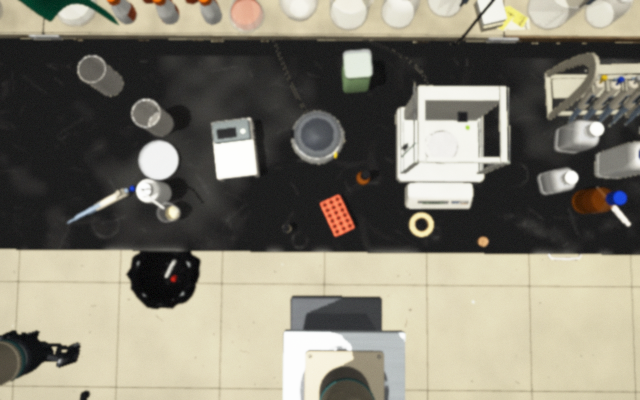

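View pics/side0.png

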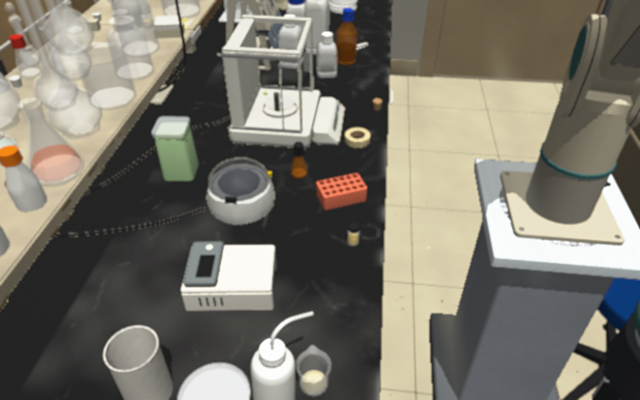

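```bash
python3 - <<'E'
from h import *
t=np.load("top0.npz");s=np.load("side0.npz")
a=cv2.resize(t['im'][90:250,190:410,::-1],None,fx=3.6,fy=3.6,interpolation=cv2.INTER_CUBIC);cv2.imwrite("pics/topz.png",a)
b=cv2.resize(s['im'][140:320,170:380,::-1],None,fx=3.3,fy=3.3,interpolation=cv2.INTER_CUBIC);cv2.imwrite("pics/sidez.png",b)
def masks(im):
    hsv=cv2.cvtColor(im,cv2.COLOR_RGB2HSV)
    return hsv
for n,z in(("top",t),("side",s)):
    X=cloud(n,z['d']);hsv=masks(z['im'])
    m=((hsv[...,0]<8)|(hsv[...,0]>172))&(hsv[...,1]>110)&(hsv[...,2]>110)
    m&=(X[...,0]>300)&(X[...,0]<700)&(abs(X[...,1])<300)
    m=m.astype(np.uint8);k,l,st,c=cv2.connectedComponentsWithStats(m)
    i=1+np.argmax(st[1:,4]);print(n,st[i],c[i])
    p=X[l==i];print(np.nanpercentile(p,[1,50,99],axis=0).round(1))
    tp=(l==i)&(X[...,2]>30)
    q=np.argwhere(tp)[:,::-1]; W=onz(n,q,37)[:,:2].astype(np.float32)
    print(cv2.minAreaRect(W))
X=cloud("top",t['d'])
m=(X[...,2]>45)&(X[...,2]<95)
q=np.zeros_like(m);q[105:190,200:268]=1;m&=q
print("dock top low")
for lo,hi in((50,62),(64,80)):
    mm=m&(X[...,2]>lo)&(X[...,2]<hi); p=X[mm];print(len(p),np.median(p[:,2]),cv2.minAreaRect(p[:,:2].astype(np.float32)))
X=cloud("side",s['d'])
q=np.zeros(X.shape[:2],bool);q[230:315,175:285]=1
for lo,hi in((50,62),(64,80)):
    mm=q&(X[...,2]>lo)&(X[...,2]<hi); p=X[mm];print(len(p),np.median(p[:,2]),cv2.minAreaRect(p[:,:2].astype(np.float32)))
E
```

```text
top [319 194  36  43 669] [336.7593423  214.61434978]
[[403.2 -21.3  -4.5]
 [457.1  20.5  35.3]
 [507.3  62.9  41.9]]
((455.8054504394531, 21.799720764160156), (95.64401245117188, 55.968101501464844), 25.195884704589844)
side [ 316  173   52   37 1314] [341.9391172  190.13394216]
[[402.4 -61.7  -3. ]
 [452.   35.3  33.2]
 [506.1  67.6  37.7]]
((453.378662109375, 29.7951602935791), (96.85627746582031, 61.47993469238281), 25.23004150390625)
dock top low
1466 55.338488106512955 ((626.604248046875, 290.0395202636719), (151.1538848876953, 104.65413665771484), 7.578128814697266)
778 70.55707314601977 ((661.1557006835938, 294.29986572265625), (69.2818832397461, 96.06372833251953), 6.403005599975586)
2762 55.15706897571505 ((624.4951782226562, 294.0203857421875), (151.97158813476562, 104.83177185058594), 7.8007025718688965)
1386 70.45141265413264 ((667.9970092773438, 298.2346496582031), (55.594120025634766, 96.78534698486328), 7.830868721008301)
```

View pics/topz.png

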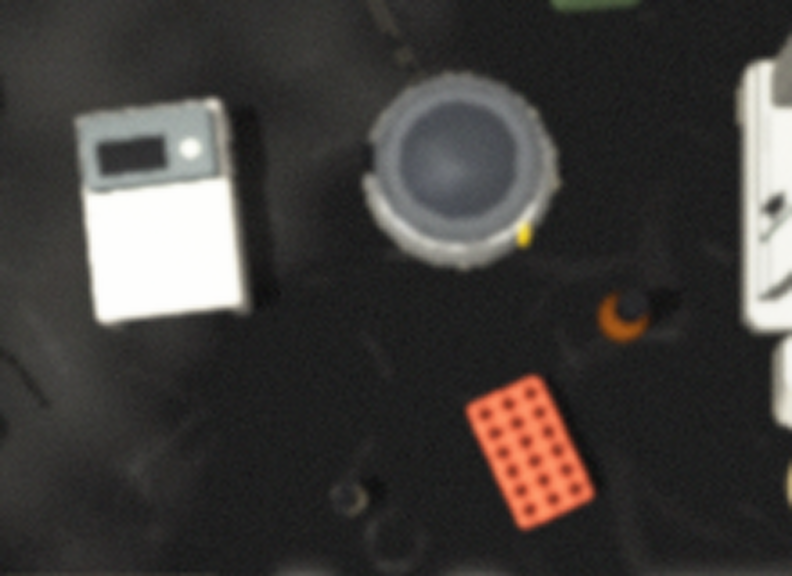

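View pics/sidez.png

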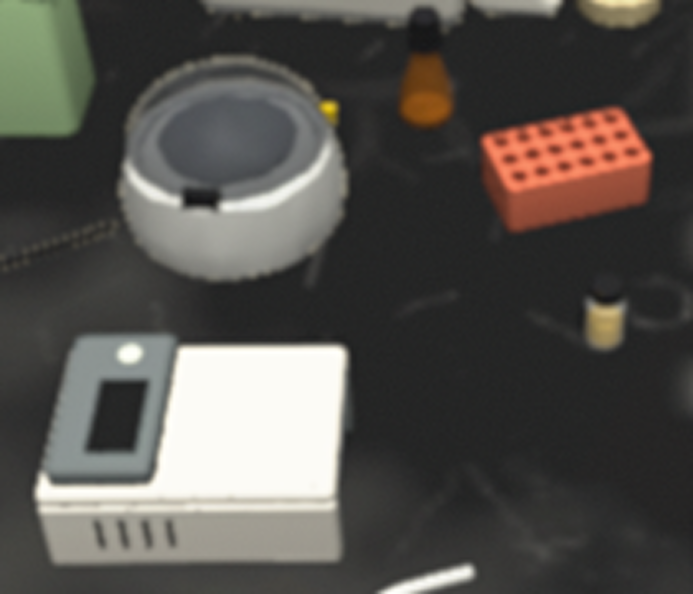

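```bash
python3 - <<'E'
from h import *
t=np.load("top0.npz");s=np.load("side0.npz")
print("vial",onz("top",[[286.7,228]],44),onz("side",[[353.2,243]],0)); print("bottle",onz("top",[[365,174]],84),onz("side",[[299,172]],0))
for n,z in(("top",t),("side",s)):
    X=cloud(n,z['d']).reshape(-1,3); X=X[~np.isnan(X[:,0])]
    g=X[(X[:,0]>250)&(X[:,0]<620)&(X[:,1]>-100)&(X[:,1]<700)&(X[:,2]>30)&(X[:,2]<600)]
    H,_,_=np.histogram2d(g[:,0],g[:,1],bins=[8,16],range=[[250,650],[-100,700]])
    M=np.zeros((8,16))
    for p in g:
        i=min(int((p[0]-250)//50),7);j=int((p[1]+100)//50);M[i,j]=max(M[i,j],p[2])
    print(n);print(M.astype(int))
E
```

```text
vial [[419.92854773 149.95851024  44.        ]] [[418.39802355 157.44546408   0.        ]]
bottle [[555.94451747 -47.82711331  84.        ]] [[557.47187018 -54.35678296   0.        ]]
top
[[  0   0   0   0   0   0   0   0   0   0   0   0   0   0   0   0]
 [  0   0   0   0   0   0   0   0   0   0   0   0   0   0   0   0]
 [  0   0   0   0   0   0   0   0   0   0   0   0   0   0   0   0]
 [  0  41  45   0  47  48   0   0   0   0  55  59   0   0   0   0]
 [  0  42  45  42   0   0   0   0   0   0 161 172 133  30   0   0]
 [ 84  81  39   0   0   0   0  53  60   0   0 172 140  46  32   0]
 [ 87  86  42  74  38   0  60  63  62   0   0   0   0   0   0   0]
 [  0   0  90  98  90   0  60  63  60   0   0   0   0   0   0   0]]
side
[[  0   0   0   0   0   0   0   0   0   0   0   0   0   0   0   0]
 [  0   0   0   0   0   0   0   0   0   0   0   0   0   0   0   0]
 [  0   0   0   0   0   0   0   0   0   0   0   0   0   0   0   0]
 [  0  38  38  36  45  44   0   0   0   0  55  56   0   0   0   0]
 [  0  36  38  39   0   0   0   0   0   0 156 172 136   0   0   0]
 [ 81  83  37   0   0   0   0  54  56   0   0 170 137   0   0   0]
 [ 83  85   0  78  60   0  58  58  58   0   0   0   0   0   0   0]
 [  0   0  88  99  95   0  56  58  58   0   0   0   0   0   0   0]]
```

step_arm --deltas '[[[1, 23, -23, 0, 0, 0, 0.07], [1, 23, -23, 0, 0, 0, 0.07], [1, 23, -23, 0, 0, 0, 0.07], [1, 23, -23, 0, 0, 0, 0.07], [1, 23, -23, 0, 0, 0, 0.07], [1, 23, -23, 0, 0, 0, 0.07], [1, 23, -23, 0, 0, 0, 0.07], [1, 23, -23, 0, 0, 0, 0.07], [1, 23, -23, 0, 0, 0, 0.07], [1, 23, -23, 0, 0, 0, 0.07]]]'

```text
clock: 0.93
eef_pos: [400.2, 396.0, 214.2]
tool_rot: [-3.141, -0.001, -2.702]
force: [1.3, -0.2, -0.7]
width: 85.7
```

step_arm --deltas '[[[1, 3, -36, 0, 0, 0, 0], [1, 3, -36, 0, 0, 0, 0], [1, 3, -36, 0, 0, 0, 0], [1, 3, -36, 0, 0, 0, 0], [1, 3, -36, 0, 0, 0, 0], [1, 3, -36, 0, 0, 0, 0], [1, 3, -36, 0, 0, 0, 0], [1, 3, -36, 0, 0, 0, 0], [1, 3, -36, 0, 0, 0, 0], [1, 3, -36, 0, 0, 0, 0]]]'

```text
clock: 1.77
eef_pos: [429.0, 35.8, 214.4]
tool_rot: [3.141, -0.0, -2.705]
force: [0.1, -0.3, -0.9]
width: 85.1
```

step_arm --deltas '[[[1, 2, -25, -20, 0, 0, 0], [1, 0, 0, -40, 0, 0, 0], [1, 0, 0, -40, 0, 0, 0], [1, 0, 0, -40, 0, 0, 0], [1, 0, 0, -20, 0, 0, 0], [1, 0, 0, -15, 0, 0, 0], [1, 0, 0, 0, 0, 0, 0]]]'

```text
clock: 2.35
eef_pos: [428.8, 12.3, 36.8]
tool_rot: [3.139, -0.007, -2.705]
force: [-0.4, 0.6, 0.0]
width: 85.5
```

```bash
python3 - <<'E'
from h import *
print(ctrl.read_state()['eef_pos'])
im,d=ctrl.get_image("side"); b=cv2.resize(im[100:280,250:500,::-1],None,fx=3.2,fy=3.2,interpolation=cv2.INTER_CUBIC);cv2.imwrite("pics/s1.png",b)
E
```

```text
[428.79325745  12.29975607  36.77547087]
```

View pics/s1.png

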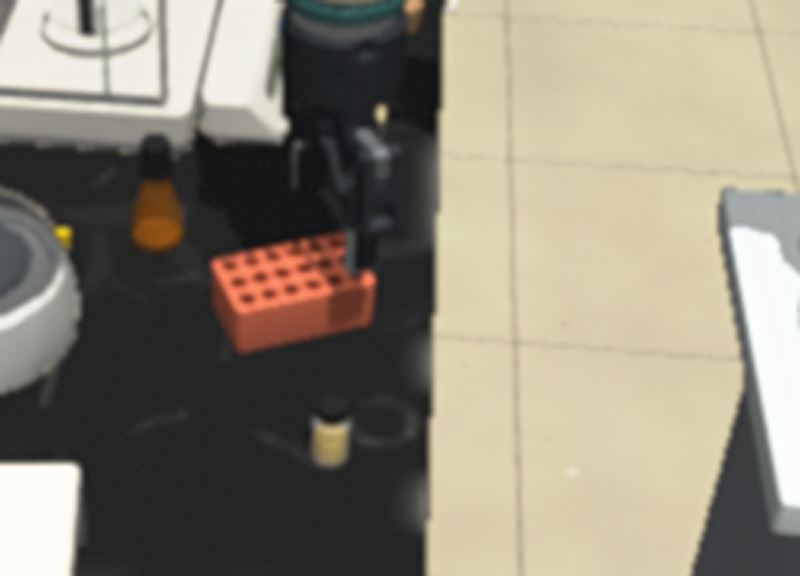

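```bash
python3 - <<'E'
from h import *
for z in(37,42,48): print(onz("side",[[250+352/3.2,100+272/3.2],[250+372/3.2,100+262/3.2]],z).round(1))
# rack corners top face: near-left, near-right
print(onz("side",[[250+235/3.2,100+312/3.2],[250+375/3.2,100+285/3.2],[250+211/3.2,100+260/3.2]],37).round(1))
t=np.radians(25.2);R=np.array([[np.cos(t),-np.sin(t)],[np.sin(t),np.cos(t)]])
for a in((48,28),(-48,28),(48,-28)):print(np.array([455.8,21.8])+R@a)
E
```

```text
[[414.8  21.8  37. ]
 [402.2   9.8  37. ]]
[[414.7  28.   42. ]
 [402.2  16.   42. ]]
[[414.6  35.3  48. ]
 [402.2  23.5  48. ]]
[[487.   71.1  37. ]
 [399.1  33.5  37. ]
 [508.8  20.2  37. ]]
[487.30987835  67.57256346]
[400.44648132  26.69775147]
[511.15351868  16.90224853]
```

```bash
python3 - <<'E'
from h import *
im,d=ctrl.get_image("side");X=cloud("side",d)
for v in range(140,190,3):
    print(v,[tuple(X[v,u].round(0).astype(int)) if d[v,u]>0 else 0 for u in range(352,374,4)])
E
```

```text
140 [(np.int64(436), np.int64(35), np.int64(159)), (np.int64(428), np.int64(45), np.int64(166)), (np.int64(420), np.int64(51), np.int64(171)), (np.int64(412), np.int64(43), np.int64(166)), (np.int64(405), np.int64(28), np.int64(156)), (np.int64(396), np.int64(-204), np.int64(0))]
143 [(np.int64(435), np.int64(38), np.int64(154)), (np.int64(427), np.int64(45), np.int64(159)), (np.int64(419), np.int64(53), np.int64(165)), (np.int64(412), np.int64(53), np.int64(166)), (np.int64(404), np.int64(28), np.int64(149)), (np.int64(396), np.int64(-192), np.int64(-1))]
146 [(np.int64(435), np.int64(43), np.int64(150)), (np.int64(427), np.int64(45), np.int64(152)), (np.int64(419), np.int64(55), np.int64(160)), (np.int64(411), np.int64(73), np.int64(173)), (np.int64(404), np.int64(69), np.int64(170)), (np.int64(396), np.int64(68), np.int64(170))]
149 [(np.int64(434), np.int64(45), np.int64(145)), (np.int64(427), np.int64(47), np.int64(146)), (np.int64(419), np.int64(40), np.int64(142)), (np.int64(411), np.int64(77), np.int64(169)), (np.int64(403), np.int64(74), np.int64(167)), (np.int64(396), np.in
[... 2954 characters left out ...]
.int64(77)), (np.int64(407), np.int64(63), np.int64(79)), (np.int64(398), np.int64(-36), np.int64(0)), (np.int64(389), np.int64(-40), np.int64(-2))]
185 [(np.int64(432), np.int64(18), np.int64(33)), (np.int64(423), np.int64(19), np.int64(34)), (np.int64(414), np.int64(62), np.int64(70)), (np.int64(406), np.int64(20), np.int64(36)), (np.int64(398), np.int64(-29), np.int64(-3)), (np.int64(389), np.int64(-27), np.int64(0))]
188 [(np.int64(431), np.int64(34), np.int64(37)), (np.int64(423), np.int64(32), np.int64(37)), (np.int64(414), np.int64(31), np.int64(37)), (np.int64(406), np.int64(26), np.int64(33)), (np.int64(397), np.int64(-20), np.int64(-4)), (np.int64(389), np.int64(-17), np.int64(0))]
```

step_arm --deltas '[[[1, 1, 0, -8, 0, 0, 0], [1, 0, 0, -8, 0, 0, 0], [1, 0, 0, -6, 0, 0, 0], [1, 0, 0, 0, 0, 0, 0]]]'

```text
clock: 2.78
eef_pos: [432.4, 12.0, 21.3]
tool_rot: [-3.141, -0.001, -2.705]
force: [0.0, -0.4, -0.1]
width: 85.1
```

```bash
python3 - <<'E'
from h import *
im,d=ctrl.get_image("side"); b=cv2.resize(im[120:240,290:450,::-1],None,fx=5,fy=5,interpolation=cv2.INTER_CUBIC);cv2.imwrite("pics/s2.png",b)
E
```

```text
(no output)
```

View pics/s2.png

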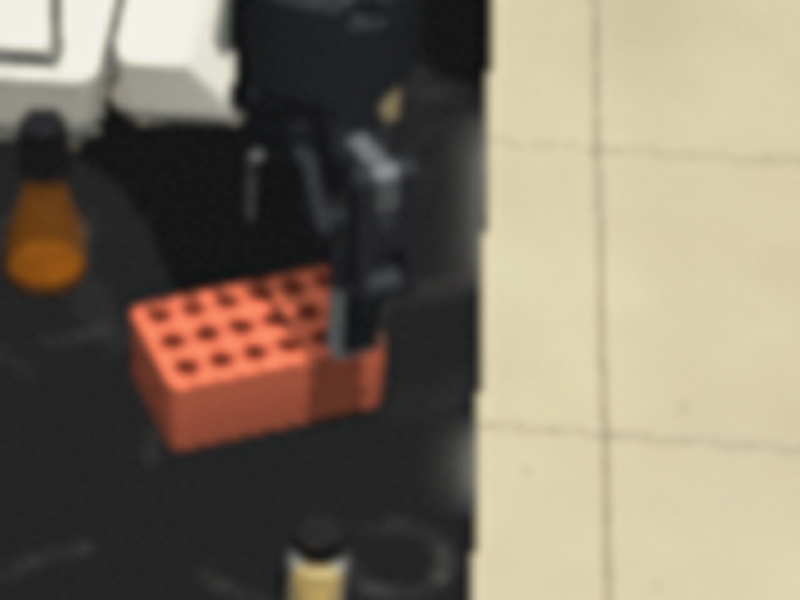

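step_arm --deltas '[[[1, -1, 0, -4, 0, 0, 0], [1, -1, 0, -4, 0, 0, 0], [1, 0, 0, 0, 0, 0, 0], [1, 0, 0, 0, 0, 0, 0]]]'

```text
clock: 3.17
eef_pos: [430.0, 12.0, 13.4]
tool_rot: [-3.141, -0.002, -2.705]
force: [0.2, -0.5, 0.3]
width: 85.3
```

```bash
python3 - <<'E'
from h import *
print(ctrl.read_state()['eef_pos'],ctrl.read_state()['force'])
im,d=ctrl.get_image("side"); b=cv2.resize(im[120:240,290:450,::-1],None,fx=5,fy=5,interpolation=cv2.INTER_CUBIC);cv2.imwrite("pics/s3.png",b)
E
```

```text
[430.03711391  11.99751544  13.39952426] [ 0.20105002 -0.49224138  0.29460573]
```

View pics/s3.png

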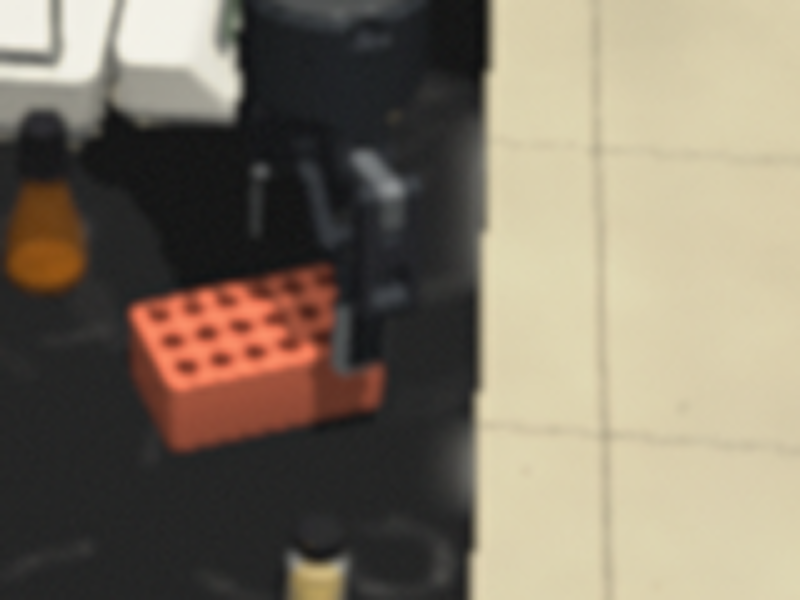

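step_arm --deltas '[[[1, 0, 0, -2, 0, 0, 0], [1, 0, 0, -1, 0, 0, 0], [0, 0, 0, 0, 0, 0, 0], [0, 0, 0, 0, 0, 0, 0], [0, 0, 0, 0, 0, 0, 0], [0, 0, 0, 0, 0, 0, 0]]]'

```text
clock: 3.72
eef_pos: [429.7, 12.0, 10.3]
tool_rot: [-3.141, -0.002, -2.706]
force: [-1.0, -0.4, 10.0]
width: 53.8
```

```bash
python3 - <<'E'
from h import *
im,d=ctrl.get_image("side"); b=cv2.resize(im[120:240,290:450,::-1],None,fx=5,fy=5,interpolation=cv2.INTER_CUBIC);cv2.imwrite("pics/s4.png",b)
X=cloud("side",d)
for v in range(180,206,3):
    print(v,[X[v,u].round(0).tolist() for u in range(354,368,4)])
print(ctrl.read_state())
E
```

```text
180 [[427.0, 41.0, 65.0], [419.0, 64.0, 84.0], [411.0, 71.0, 90.0], [403.0, 65.0, 86.0]]
183 [[427.0, 44.0, 59.0], [418.0, 68.0, 79.0], [410.0, 69.0, 81.0], [402.0, 64.0, 78.0]]
186 [[427.0, 47.0, 54.0], [418.0, 52.0, 58.0], [410.0, 51.0, 58.0], [402.0, -24.0, -2.0]]
189 [[426.0, 48.0, 46.0], [418.0, 55.0, 53.0], [410.0, 48.0, 48.0], [402.0, 30.0, 34.0]]
192 [[426.0, 46.0, 37.0], [417.0, 52.0, 43.0], [409.0, 48.0, 40.0], [401.0, 31.0, 27.0]]
195 [[426.0, 40.0, 24.0], [417.0, 38.0, 23.0], [409.0, 35.0, 21.0], [401.0, 34.0, 21.0]]
198 [[425.0, 43.0, 18.0], [417.0, 40.0, 16.0], [409.0, 35.0, 13.0], [400.0, 29.0, 8.0]]
201 [[425.0, 42.0, 9.0], [417.0, 37.0, 5.0], [408.0, 37.0, 6.0], [400.0, 28.0, -1.0]]
204 [[425.0, 43.0, 1.0], [416.0, 39.0, -2.0], [408.0, 37.0, -3.0], [399.0, 36.0, -2.0]]
{'clock': 3.7667, 'qpos': array([ 0.07812083,  0.73401898, -0.25160226,  2.2578045 ,  0.79729134,
        0.23735836,  1.11297486]), 'qd': array([ 1.64761978e-03,  8.92424173e-05,  5.70748808e-04, -1.51799302e-03,
        2.22228812e-03, -9.45404269e-04, -4.91164199e-04]), 'tau': array([ -0.19082281, -41.69996023,  -1.98738903,  -4.01871577,
         0.17622398,  -0.27681942,   0.10639025]), 'eef_pos': array([429.63033943,  12.01787633,  10.30236224]), 'tool_rot': array([-3.14074491e+00, -2.13976228e-03, -2.70557588e+00]), 'force': array([-1.00938829, -0.04033672,  9.37585406]), 'torque': array([-0.03136963,  0.2460653 , -0.14302808]), 'width': 53.80043595258427}
```

View pics/s4.png

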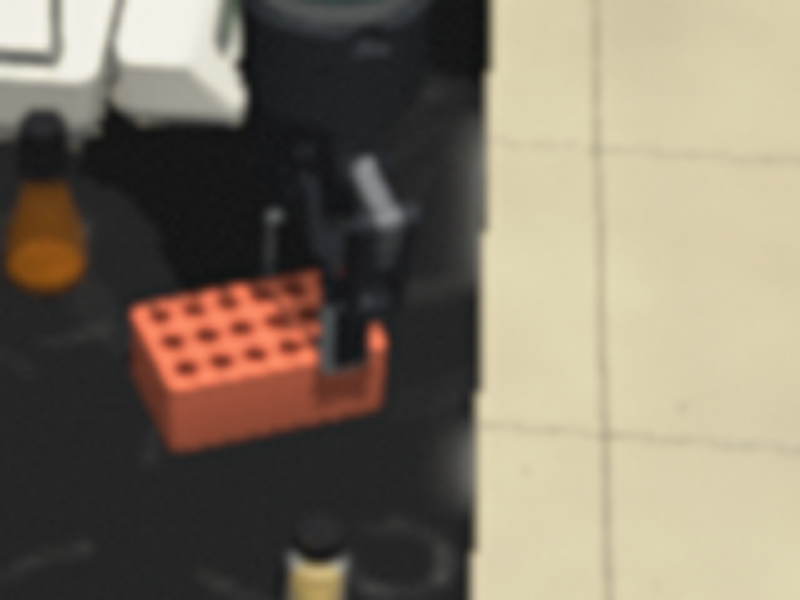

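step_arm --deltas '[[[0, 0, 0, 5, 0, 0, 0], [0, 0, 0, 10, 0, 0, 0], [0, 1, 0, 15, 0, 0, 0], [0, 2, 0, 15, 0, 0, 0], [0, 0, 0, 0, 0, 0, 0]]]'

```text
clock: 4.18
eef_pos: [434.0, 12.3, 56.5]
tool_rot: [-3.141, 0.001, -2.706]
force: [0.4, 0.2, -1.2]
width: 53.5
```

```bash
python3 - <<'E'
from h import *
im,d=ctrl.get_image("side"); b=cv2.resize(im[100:240,290:450,::-1],None,fx=4.2,fy=4.2,interpolation=cv2.INTER_CUBIC);cv2.imwrite("pics/s5.png",b)
print(ctrl.read_state())
E
```

```text
{'clock': 4.2333, 'qpos': array([ 0.18939135,  0.6528495 , -0.40900128,  2.22910996,  0.70023029,
        0.38509081,  1.20109564]), 'qd': array([-0.02283289,  0.03116481,  0.0382424 ,  0.01813926,  0.0179405 ,
       -0.02133835, -0.01471779]), 'tau': array([  0.32982702, -44.97257352,  -4.277253  ,  -6.92661792,
        -0.12629516,   0.15293654,   0.13811261]), 'eef_pos': array([433.45959971,  12.11269691,  55.53287699]), 'tool_rot': array([-3.14108907e+00, -5.26649465e-05, -2.70608469e+00]), 'force': array([-0.16514797, -0.4630971 , -1.11385837]), 'torque': array([-0.03692251,  0.01980809, -0.03217059]), 'width': 53.73034795686638}
```

View pics/s5.png

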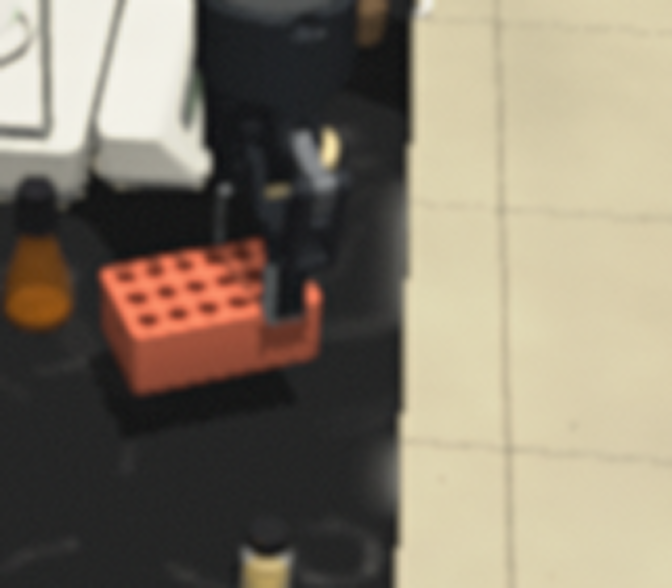

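step_arm --deltas '[[[0, 0, 0, 12, 0, 0, 0], [0, 0, 10, 12, 0, 0, 0], [0, 3, 31, 0, 0, 0, -0.04], [0, 3, 31, 0, 0, 0, -0.04], [0, 3, 31, 0, 0, 0, -0.04], [0, 3, 31, 0, 0, 0, -0.04], [0, 3, 31, 0, 0, 0, -0.04], [0, 3, 31, 0, 0, 0, -0.04], [0, 3, 31, 0, 0, 0, -0.04], [0, 3, 30, 0, 0, 0, -0.02]]]'

```text
clock: 5.07
eef_pos: [455.7, 270.4, 77.5]
tool_rot: [-3.14, -0.004, -3.006]
force: [0.1, -0.9, -0.7]
width: 53.6
```

step_arm --deltas '[[[0, 0, 0, -10, 0, 0, 0], [0, 0, 0, -10, 0, 0, 0], [0, 0, 0, -10, 0, 0, 0], [0, 0, 0, 0, 0, 0, 0], [0, 0, 0, 0, 0, 0, 0], [0, 0, 0, 0, 0, 0, 0]]]'

```text
clock: 5.57
eef_pos: [456.5, 268.0, 48.4]
tool_rot: [-3.141, -0.003, -3.007]
force: [-0.0, -0.7, -0.4]
width: 53.6
```

```bash
python3 - <<'E'
from h import *
im,d=ctrl.get_image("side"); b=cv2.resize(im[150:330,170:400,::-1],None,fx=3.3,fy=3.3,interpolation=cv2.INTER_CUBIC);cv2.imwrite("pics/s6.png",b)
im,d=ctrl.get_image("top"); b=cv2.resize(im[100:250,180:360,::-1],None,fx=4,fy=4,interpolation=cv2.INTER_CUBIC);cv2.imwrite("pics/t6.png",b)
print(ctrl.read_state())
E
```

```text
{'clock': 5.6667, 'qpos': array([-0.35219436,  0.73250935, -0.35273439,  1.97685339,  0.48463211,
        0.51650181,  0.65692517]), 'qd': array([-0.0025834 , -0.00345743, -0.00509886, -0.0032521 ,  0.00029004,
        0.00115406, -0.00175438]), 'tau': array([-2.90485576e-02, -5.15130436e+01, -4.18352813e+00, -1.01858801e+01,
        1.61669625e-02,  5.41838472e-04,  9.86220075e-04]), 'eef_pos': array([456.90943628, 268.57082426,  48.91483913]), 'tool_rot': array([-3.14156758e+00, -2.15179041e-03, -3.00630779e+00]), 'force': array([-0.17556216,  0.07943006, -1.78324754]), 'torque': array([-0.01334791,  0.09159914, -0.02611171]), 'width': 53.72637878048999}
```

View pics/s6.png

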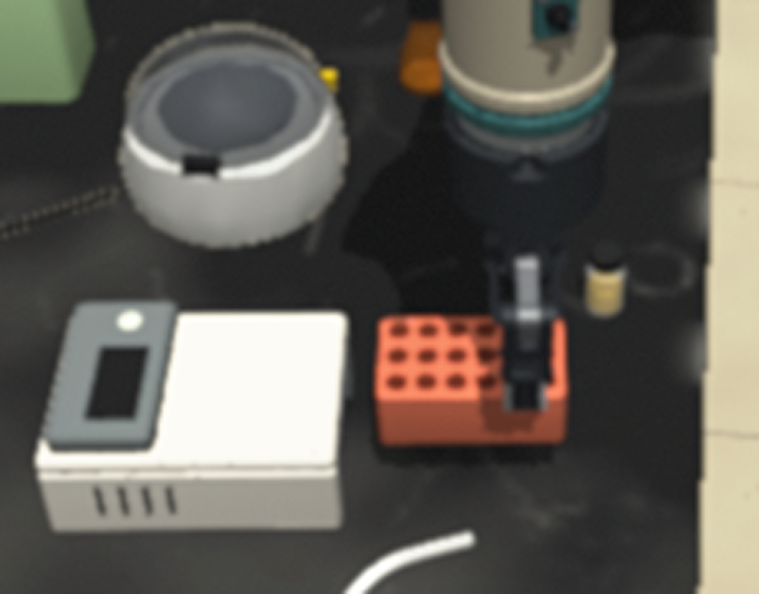

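View pics/t6.png

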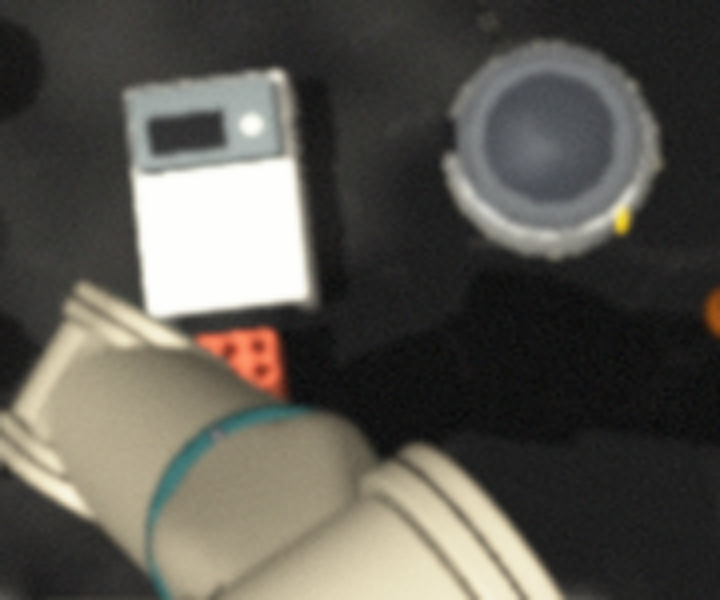

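```bash
cat > rel.py <<'E'
from h import *
im,d=ctrl.get_image("side");X=cloud("side",d);hsv=cv2.cvtColor(im,cv2.COLOR_RGB2HSV)
red=((hsv[...,0]<10)|(hsv[...,0]>170))&(hsv[...,1]>90)&(hsv[...,2]>70)
red[:240]&=True
box=np.zeros(red.shape,bool);box[235:300,275:350]=1;red&=box
p=X[red];z=p[:,2];zt=np.percentile(z,95);print("rack z",np.percentile(z,[2,50,98]).round(1))
th=np.radians(7.7);u=np.array([np.cos(th),np.sin(th)]);v=np.array([-u[1],u[0]])
top=red&(abs(X[...,2]-np.median(z[z>zt-6]))<4)
f=red&(X[...,2]<zt-9)&(X[...,2]>zt-34)
f=cv2.erode(f.astype(np.uint8),np.ones((3,3)))>0
def line(P,n):
    a=P[:,:2]@u;b=P[:,:2]@v;k=np.polyfit(a,b,1)
    r=b-np.polyval(k,a);g=abs(r)<4;k=np.polyfit(a[g],b[g],1);print(n,"yaw",7.7+np.degrees(np.arctan(k[0])),"off mean",np.median(b),"n",len(b),"a",np.percentile(a,[1,99]).round(1))
line(X[f],"rack side")
dk=np.zeros(red.shape,bool);dk[290:308,188:270]=1
dk&=(X[...,2]>8)&(X[...,2]<46)&(hsv[...,1]<60)&(hsv[...,2]>110)
line(X[dk],"dock side")
# edges by image: top rack extents
T=X[top]; a=T[:,:2]@u;b=T[:,:2]@v;print("rack top a",np.percentile(a,[0.5,99.5]).round(1),"b",np.percentile(b,[.5,99.5]).round(1))
t=np.zeros(red.shape,bool);t[245:295,215:277]=1
t&=(abs(X[...,2]-56)<5);T=X[t];a=T[:,:2]@u;b=T[:,:2]@v;print("dock top a",np.percentile(a,[.5,99.5]).round(1),"b",np.percentile(b,[.5,50,99.5]).round(1))
e=ctrl.read_state();print("tcp a,b",e['eef_pos'][:2]@u,e['eef_pos'][:2]@v,e['eef_pos'][2],e['force'],np.degrees(e['tool_rot'][2])+180)
E
python3 rel.py
```

```text
rack z [nan nan nan]
  return _methods._mean(a, axis=axis, dtype=dtype,
  ret = ret.dtype.type(ret / rcount)
Traceback (most recent call last):
  File "rel.py", line 14, in <module>
    line(X[f],"rack side")
    ~~~~^^^^^^^^^^^^^^^^^^
  File "rel.py", line 12, in line
    a=P[:,:2]@u;b=P[:,:2]@v;k=np.polyfit(a,b,1)
                              ~~~~~~~~~~^^^^^^^
TypeError: expected non-empty vector for x
```

NaNs (missing depth) need masking.

```bash
sed -i 's/^box=/red\&=d>0;box=/' rel.py; python3 rel.py
```

```text
rack z [ -1.9  72.2 131.8]
rack side yaw 7.001993934407448 off mean 233.58016864316323 n 360 a [471.  560.4]
dock side yaw 7.189101905453687 off mean 256.89320574444605 n 1131 a [590. 725.]
rack top a [467.8 563.2] b [178.8 236. ]
dock top a [583.1 675.6] b [156.6 212.2 258.4]
tcp a,b 488.85441195302496 205.25455601137082 49.05681744295725 [-0.22825794  0.11043695 -1.04107022] 7.771874256387605
```

step_arm --deltas '[[[0, 0, 0, -12, 0, 0, 0], [0, 0, 0, -12, 0, 0, 0], [0, 0, 0, -8, 0, 0, 0], [0, 0, 0, -4, 0, 0, 0], [0, 0, 0, 0, 0, 0, 0], [0, 0, 0, 0, 0, 0, 0]]]'

```text
clock: 6.27
eef_pos: [456.5, 269.2, 12.7]
tool_rot: [-3.142, -0.003, -3.005]
force: [-0.3, -0.3, -1.3]
width: 53.9
```

step_arm --deltas '[[[0, 0, 0, -1, 0, 0, 0], [0, 0, 0, -1, 0, 0, 0], [0, 0, 0, 0, 0, 0, 0]]]'

```text
clock: 6.52
eef_pos: [456.7, 269.2, 10.9]
tool_rot: [3.141, -0.002, -3.005]
force: [0.1, -0.4, -1.3]
width: 53.9
```

step_arm --deltas '[[[0, 0, 0, -1, 0, 0, 0], [0, 0, 0, 0, 0, 0, 0]]]'

```text
clock: 6.68
eef_pos: [456.7, 269.3, 10.4]
tool_rot: [-3.142, -0.002, -3.005]
force: [-1.3, -0.1, 5.2]
width: 53.4
```

step_arm --deltas '[[[0, 3, 0.4, 0.3, 0, 0, 0], [0, 3, 0.4, 0, 0, 0, 0], [0, 3, 0.4, 0, 0, 0, 0], [0, 3, 0.4, 0, 0, 0, 0], [0, 3, 0.4, 0, 0, 0, 0], [0, 3, 0.4, 0, 0, 0, 0], [0, 2, 0.3, 0, 0, 0, 0], [0, 0, 0, 0, 0, 0, 0]]]'

```text
clock: 7.35
eef_pos: [475.5, 271.9, 10.4]
tool_rot: [-3.141, -0.004, -3.005]
force: [-4.9, -0.9, 8.5]
width: 53.5
```

```bash
python3 rel.py; python3 - <<'E'
from h import *
im,d=ctrl.get_image("side"); b=cv2.resize(im[200:330,170:380,::-1],None,fx=3.6,fy=3.6,interpolation=cv2.INTER_CUBIC);cv2.imwrite("pics/s7.png",b)
E
```

```text
rack z [-1.5 34.  96.4]
rack side yaw 7.318160365157159 off mean 234.31062143235874 n 300 a [489.2 579.3]
dock side yaw 7.156833889410297 off mean 256.9058192152452 n 1143 a [590.  724.7]
rack top a [486.5 581.3] b [178.2 240.8]
dock top a [583.3 675.7] b [156.9 212.6 258. ]
tcp a,b 507.5955309795361 205.75714057988228 10.431039255071987 [-4.14833005 -0.00897929  8.00412066] 7.831972422995392
```

View pics/s7.png

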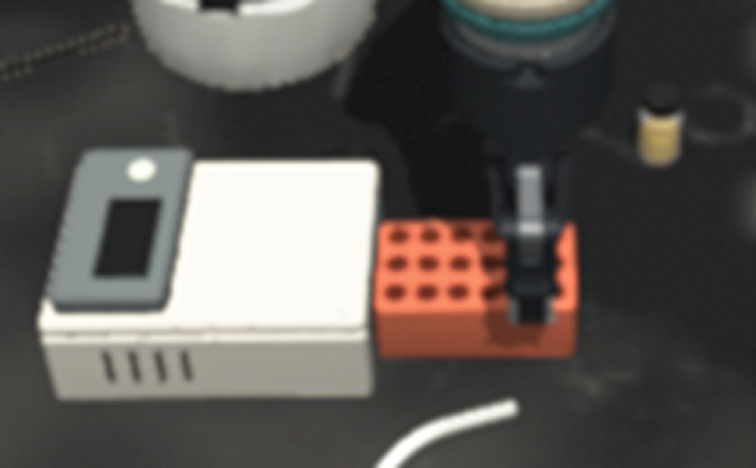

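step_arm --deltas '[[[0, 0.1, -0.7, 0.7, 0, 0, 0], [0, 2, 0.27, 0, 0, 0, 0], [0, 2, 0.27, 0, 0, 0, 0], [0, 2, 0.27, 0, 0, 0, 0], [0, 0, 0, 0, 0, 0, 0]]]'

```text
clock: 7.87
eef_pos: [483.6, 271.9, 10.5]
tool_rot: [3.141, -0.002, -3.006]
force: [0.1, -0.3, -1.0]
width: 53.4
```

step_arm --deltas '[[[0, 2, 0.27, 0, 0, 0, 0], [0, 2, 0.27, 0, 0, 0, 0], [0, 1, 0.14, 0, 0, 0, 0], [0, 0, 0, 0, 0, 0, 0]]]'

```text
clock: 8.2
eef_pos: [488.1, 272.7, 10.6]
tool_rot: [3.141, -0.002, -3.005]
force: [-0.1, -0.6, -1.0]
width: 53.6
```

step_arm --deltas '[[[0, 1, 0.13, 0, 0, 0, 0], [0, 1, 0.13, 0, 0, 0, 0], [0, 1, 0.13, 0, 0, 0, 0], [0, 0, 0, 0, 0, 0, 0]]]'

```text
clock: 8.53
eef_pos: [490.9, 273.0, 10.6]
tool_rot: [3.142, -0.002, -3.005]
force: [-1.2, 0.9, -1.3]
width: 53.8
```

step_arm --deltas '[[[0, 1, 0.13, 0, 0, 0, 0], [0, 1, 0.13, 0, 0, 0, 0], [0, 0, 0, 0, 0, 0, 0]]]'

```text
clock: 8.78
eef_pos: [492.9, 273.3, 10.6]
tool_rot: [3.142, -0.002, -3.005]
force: [0.8, 0.0, -1.4]
width: 53.3
```

step_arm --deltas '[[[0, 1, 0.13, 0, 0, 0, 0], [0, 1, 0.13, 0, 0, 0, 0], [0, 0, 0, 0, 0, 0, 0]]]'

```text
clock: 9.03
eef_pos: [494.9, 273.6, 10.6]
tool_rot: [3.142, -0.002, -3.005]
force: [-0.0, 0.5, -1.0]
width: 53.7
```

step_arm --deltas '[[[0, 1, 0.13, 0, 0, 0, 0], [0, 1, 0.13, 0, 0, 0, 0], [0, 0, 0, 0, 0, 0, 0]]]'

```text
clock: 9.28
eef_pos: [496.9, 273.8, 10.6]
tool_rot: [3.142, -0.002, -3.005]
force: [-0.8, -0.4, -0.9]
width: 53.5
```

step_arm --deltas '[[[0, 1, 0.13, 0, 0, 0, 0], [0, 1, 0.13, 0, 0, 0, 0], [0, 0, 0, 0, 0, 0, 0]]]'

```text
clock: 9.53
eef_pos: [498.9, 274.1, 10.6]
tool_rot: [3.142, -0.002, -3.005]
force: [0.9, -0.8, -1.2]
width: 53.3
```

step_arm --deltas '[[[0, 1, 0.13, 0, 0, 0, 0], [0, 1, 0.13, 0, 0, 0, 0], [0, 0, 0, 0, 0, 0, 0]]]'

```text
clock: 9.78
eef_pos: [500.9, 274.3, 10.6]
tool_rot: [3.142, -0.002, -3.005]
force: [1.2, 0.2, 0.0]
width: 53.6
```

step_arm --deltas '[[[0, 1, 0.13, 0, 0, 0, 0], [0, 1, 0.13, 0, 0, 0, 0], [0, 0, 0, 0, 0, 0, 0]]]'

```text
clock: 10.03
eef_pos: [502.9, 274.6, 10.6]
tool_rot: [3.142, -0.002, -3.005]
force: [0.4, 0.3, -1.4]
width: 53.8
```

step_arm --deltas '[[[0, 1, 0.13, 0, 0, 0, 0], [0, 1, 0.13, 0, 0, 0, 0], [0, 0, 0, 0, 0, 0, 0]]]'

```text
clock: 10.28
eef_pos: [504.9, 274.9, 10.6]
tool_rot: [3.142, -0.002, -3.005]
force: [0.6, 0.9, -1.1]
width: 53.8
```

step_arm --deltas '[[[0, 1, 0.13, 0, 0, 0, 0], [0, 1, 0.13, 0, 0, 0, 0], [0, 0, 0, 0, 0, 0, 0]]]'

```text
clock: 10.53
eef_pos: [506.9, 275.1, 10.6]
tool_rot: [3.142, -0.002, -3.005]
force: [0.6, -0.0, -0.8]
width: 53.4
```

step_arm --deltas '[[[0, 1, 0.13, 0, 0, 0, 0], [0, 1, 0.13, 0, 0, 0, 0], [0, 0, 0, 0, 0, 0, 0]]]'

```text
clock: 10.78
eef_pos: [508.4, 275.3, 10.5]
tool_rot: [-3.141, -0.003, -3.005]
force: [-1.7, -0.7, -0.6]
width: 53.7
```

step_arm --deltas '[[[0, 0.5, 0.07, 0, 0, 0, 0], [0, 0, 0, 0, 0, 0, 0]]]'

```text
clock: 10.95
eef_pos: [508.4, 275.3, 10.5]
tool_rot: [-3.141, -0.004, -3.005]
force: [-1.6, -0.4, 0.4]
width: 53.5
```

step_arm --deltas '[[[0, 0.5, 0.07, 0, 0, 0, 0], [0, 0, 0, 0, 0, 0, 0]]]'

```text
clock: 11.12
eef_pos: [508.4, 275.2, 10.5]
tool_rot: [-3.141, -0.005, -3.005]
force: [-4.2, -1.1, 1.5]
width: 53.6
```

step_arm --deltas '[[[0, 0.4, 0.05, 0, 0, 0, 0], [0, 0, 0, 0, 0, 0, 0]]]'

```text
clock: 11.28
eef_pos: [508.4, 275.3, 10.5]
tool_rot: [-3.141, -0.005, -3.005]
force: [-5.1, -1.8, 2.1]
width: 53.6
```

```bash
python3 rel.py; python3 - <<'E'
from h import *
im,d=ctrl.get_image("side"); b=cv2.resize(im[200:330,170:380,::-1],None,fx=3.6,fy=3.6,interpolation=cv2.INTER_CUBIC);cv2.imwrite("pics/s8.png",b)
E
```

```text
rack z [-1.4 33.5 98.1]
rack side yaw 7.181806732561237 off mean 233.30256637401706 n 199 a [522.1 579.7]
dock side yaw 7.132864692568592 off mean 256.8768797054625 n 1136 a [590.1 724.7]
rack top a [520.1 582.5] b [177.4 234.9]
dock top a [583.3 675.7] b [156.8 212.2 258.2]
tcp a,b 540.7221817813852 204.5953658701315 10.456013061960903 [-6.13290754 -0.83332278  3.23517818] 7.838703857184612
```

View pics/s8.png

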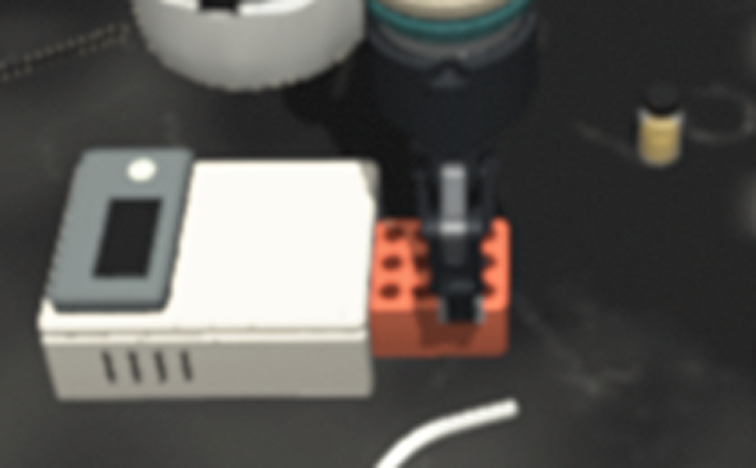

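step_arm --deltas '[[[0, -0.7, -0.1, 0, 0, 0, 0], [0.7, 0, 0, 0, 0, 0, 0], [1, 0, 0, 0, 0, 0, 0], [1, 0, 0, 0, 0, 0, 0], [1, 0, 0, 0, 0, 0, 0], [1, 0, 0, 0, 0, 0, 0]]]'

```text
clock: 11.88
eef_pos: [510.0, 275.6, 10.8]
tool_rot: [3.141, -0.002, -3.006]
force: [-0.4, -0.5, -0.5]
width: 85.4
```

step_arm --deltas '[[[1, 0, 0, 5, 0, 0, 0], [1, 0, 0, 10, 0, 0, 0], [1, 0, 0, 15, 0, 0, 0], [1, 0, 0, 20, 0, 0, 0], [1, 0, 0, 25, 0, 0, 0], [1, 0, 0, 25, 0, 0, 0], [1, 0, 0, 25, 0, 0, 0], [1, 0, 0, 0, 0, 0, 0]]]'

```text
clock: 12.55
eef_pos: [512.1, 277.7, 141.4]
tool_rot: [3.138, 0.006, -3.005]
force: [0.5, 0.2, -0.6]
width: 85.6
```

```bash
python3 rel.py; python3 - <<'E'
from h import *
im,d=ctrl.get_image("side"); b=cv2.resize(im[130:330,170:420,::-1],None,fx=3,fy=3,interpolation=cv2.INTER_CUBIC);cv2.imwrite("pics/s9.png",b)
E
```

```text
rack z [-1.9 34.3 37.6]
rack side yaw 7.218136882585263 off mean 233.47460388442386 n 204 a [522.2 579.6]
dock side yaw 7.231042840231734 off mean 256.8279104697901 n 1145 a [590.1 724.7]
rack top a [520.1 582.4] b [178.1 235. ]
dock top a [583.5 675.7] b [156.6 212.4 258.5]
tcp a,b 543.6403779060151 205.82263257994907 139.19432980823828 [-0.26722215 -0.62865701 -1.33483565] 7.805621185997865
```

View pics/s9.png

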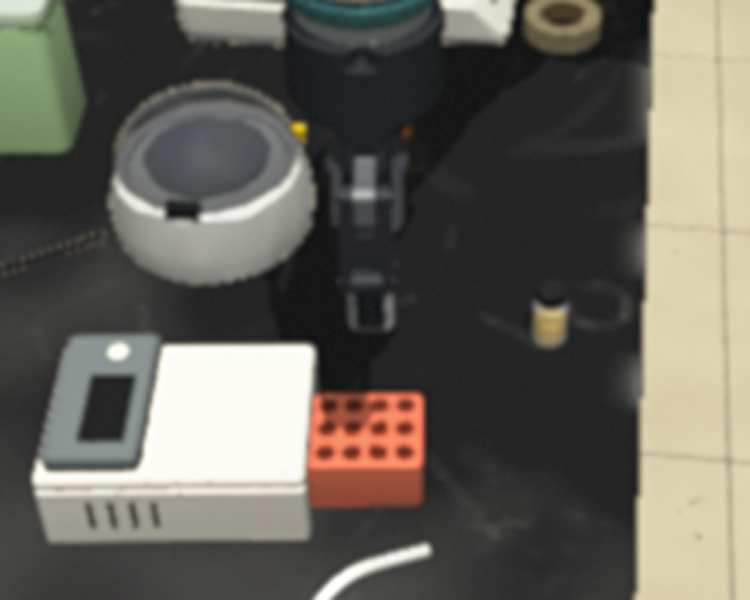

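```bash
python3 -c "
from cell import ctrl
print(ctrl.read_state()['clock']);print(ctrl.finish_job())"
```

```text
12.65
the job is handed in; nothing more can be done
None
```

I slid the rack into the dock until it touched the stop, released it there and handed the job in at 12.65 s; no verdict is reported back.

**Route:** I gripped the rack near its outer end, carried it over the vial and set it down in line with the mouth. I then eased it in with small steps.

**Contact:** The rack stopped about 33 mm in. The tool stayed at x = 508.4 mm over the last 1.4 mm of commanded advance. Resistance built to at most about 6 N, below the 15 N that moves the stop. I backed off 0.7 mm before opening the gripper.

**Last checks (side camera, after release):**
- **Position:** The rack's outer end read 520.1 mm along the bay, the same as while it was pressed on the stop.
- **Fit:** The rack stands level. Its length is within about 0.1 degrees of the dock's, and it is centred in the bay to within 1 mm.
- **Surroundings:** The arm is clear above and the vial is standing. The arm mostly hid the dropper bottle in this last picture. It was never approached, and an earlier view showed it upright.

**What disagreed:**
- **Finger height:** The fingertips appeared about 20 mm higher than the stated geometry, so the grip was on the rack's upper third; it held.
- **Camera offset:** The two cameras differed by about 4 mm in y, so I aligned the rack to the dock within the side view alone.
- **Not checked:** The stop itself can't be seen, so that it stayed put rests on the force readings, which I had only at the end of each move.

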